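# Push the stuck filter cartridge out of its sleeve

### The arm

A 6-joint arm with a two-finger parallel gripper is mounted at the origin on a cart in front of the work surface, level with it; the furniture and walls round the work are solid. World frame = base frame: x ahead of the robot, y to its left, z up, the work surface at z = 0. Lengths are in mm, angles in rad, forces in N, time in s.
With the tool pointing down it reaches from about 375 to 900 mm from the base axis. Payload 3.1 kg.
Tool frame: the origin (TCP) lies at the very end of the fingers, on their centre line; the grasp point (between the pads) lies 19 mm behind it (manip.grip_depth is the distance from the TCP to the grasp point, in mm); z points along the fingers, y is the line along which they close (so a half turn about z gives the same grasp; the last joint's range is limited). The gripper opens to 85 mm and grips with 20 to 120 N. Pads are 22 mm wide; open, the fingers measure 114 mm over their backs; the gripper's body (76 mm by 85 mm) begins 54 mm behind the grasp point. The pads swing forward as they close: fully open they stand 13 mm farther back than shut.
Start: joints at [-1.516, 0.527, 1.433, -0, 1.181, -0.178], TCP at [144.214, -608.111, 231.31] pointing down, gripper open.
Joint ranges: [-3.08, 3.08], [-0.75, 2.2], [0.22, 2.44], [-1.43, 4.57], [0, 2.65], [-2.85, 2.85]. Speed limits (rad/s): [2.79, 2.79, 3.14, 3.14, 3.14, 3.14].

### API

Orientations are given as a unit quaternion [w, x, y, z].
In Python, from bench import manip gives the robot as it stands.
- The arm moves only by the tool jog_arm, never from a script. Its argument "motion" is text: rows parted by semicolons, each of 7 numbers parted by spaces: the shift along the tool's x, y, z scaled (see below), then the turn, a rotation vector about the tool's x, y, z scaled (see below), then the closure, from 0 (fully open) to 1 (shut). A call has 1 to 12 rows; each row is the pose to reach, as a shift and turn from the pose commanded when the call began, along the tool's axes at that moment, turning the shorter way round; what a row does not reach only later rows make up. The controller multiplies each number of a shift by 0.5 m and each number of a turn by 180 degrees. A row lasts 1/10 s, in which the tool goes at most 50 mm and 8.59 degrees, less where a joint would pass 70% of its speed; a pose out of reach is approached as far as the arm can. A call with a number of a shift or a turn outside -1 to 1 is refused whole. A call with a gripper value outside its range is refused whole. The fingers move at their own pace and stop on an object; "squeeze" is the grip in N (left out, the last holds). Time passes only in rows, so rows that repeat a pose let the fingers close. It gives the time, the measured TCP pose, the force, the opening and the grip force at its end, in the units of the state.
- manip.read_state(): the state, without advancing time (a new reading comes with each control period).
- manip.capture(name): name is "side" or "top"; returns (picture, depth): 420x560x3 uint8, red, green, blue; 420x560 float32, mm along the optical axis (not along the pixel's ray), 0 where there is no reading.
- manip.camera_info(name): a dict with "K" (3x3 intrinsics, pixels), "R" (3x3) and "t" (3): a world point X has camera coordinates R X + t. Camera axes: x right, y down, z forward; pixel columns grow to the right and rows downward; lengths in mm; the calibration is good to about 2 mm. A picture is of the moment at which its call begins. camera_info takes no time and is no camera call.
- manip.hand_in(): hands the job in; it is judged then, once.
The state is a dict: "clock": time; "q": joint angles; "joint_vel": joint speeds; "tau": joint torques, N m; "tool_pos": TCP position; "orientation": TCP orientation; "ft_force": force on the tool from outside, world axes, zero at the start; "wrist_torque": the same for the moment, N m; "width": finger opening in mm; "grasp_force": force on a finger pad.
Only numpy, scipy, OpenCV 4.12 (cv2) and the standard library are available. Lean on these libraries where they do the work, as an engineer would, in place of code of your own. Each camera call takes 0.05 s, during which the arm holds its last target. There are 200 camera calls.

### The job

One of the two filter cartridges in the twin holder is merely stuck, the other is locked in, and they look alike. With the push rod, feel through the upper mouths which one gives under a gentle push, and push that one right out of the far end of its sleeve so that it drops into the catch tray; never force the locked one, do not touch the cartridges with the gripper and do not disturb the other things. Then put the rod back upright in its stand and let go.

Things in the scene. Friction and masses are not known exactly. Their poses are not given: they have to be found in the camera images.
- holder: Fixed twin holder: two parallel open-ended aluminium sleeves 60 mm apart between grey cheeks, steel catch tray before their lower (far) ends. Origin on the work surface straight below the middle between the mouths; z up, x level from mouths to tray, y left. Mouth centres at x 0, y +30 and -30, z 140 mm; the sleeves run down and forward (+x), 30 degrees from vertical. Nothing is higher than the rims.
- left_mouth (a point): Centre of the left (+y) sleeve's upper mouth, at its rim. z axis: up and out along the sleeve, 30 degrees from vertical towards the holder's -x; y: the holder's y. Lip opening 25 mm across, so a cartridge leaves only by the lower end. Sleeve 85 mm long, bore 33, outside 39, rim 47 mm across; a spring shoe on the upper (+x) side grips the cartridge 54 to 68 mm below the mouth.
- right_mouth (a point): The same for the right (-y) sleeve, alike in all sizes. More than 40 N of the rod on a cartridge or on the holder counts as forcing.
- cartridge_left: White round filter cartridge, 30 mm across, 60 mm long, 0.04 kg, in the left sleeve. Origin at its centre, z along it towards the mouth. At the start its flat top is 12 mm below the mouth, its axis 1.5 mm off the sleeve's. If merely stuck it slides at some 5 to 14 N along the sleeve, until its top is some 60 to 78 mm below the mouth; then it slides out by itself.
- cartridge_right: The same in the right sleeve. Left or right by chance, one of the two cartridges is locked by a cross pin hidden below it: it gives about 2 mm and then stops dead.
- tray_middle (a point): Middle of the catch tray's floor, 4 mm above the work surface; axes as the holder's. The tray is 132 mm (x) by 122 mm (y) inside, its walls end 34 mm above the work surface.
- push_rod: Push rod, 165 mm long, 0.09 kg, upright in its stand at the start: steel shaft 18 mm across (foot tapered to 12 mm over 4 mm) for the lower 105 mm, black round handle 26 mm across for the upper 60 mm. Origin at the centre of the foot's flat end, z along the rod towards the handle's end.
- rod_stand: Fixed grey block, 56 x 56 x 52 mm, with a round blind hole in the middle of its top, 25 mm across with a 3 mm chamfer, its floor 6 mm above the work surface. Origin at the centre of its underside. It stands left or right of the holder.
- stand_floor (a point): Centre of the floor of the stand's hole; the rod's foot rests here.
- alcohol_bottle: Small bottle with flip cap, 41 mm across, 92 mm high, loose; origin under its centre. Leave it alone.
- soap_bottle: Pump bottle, 48 x 75 x 187 mm, loose, at the far left; origin under its centre. Leave it alone.
- carton: Small carton, 35 x 92 x 71 mm, loose, on the right; origin under its centre. Leave it alone.
- tape_roll: Roll of medical tape lying flat, 44 mm across, 19 mm high, loose; origin under its centre. Leave it alone.
- gauze_pack: Flat gauze packet, 59 x 83 x 12 mm, loose, before the holder; origin under its centre. Leave it alone.
Mind the look-alikes: they are no part of the job. What is shaped like the push_rod but pink or white is not meant.

How it is judged (in metres and radians):
On the way, in this order (a step that is already met when the one before it is completed fails the run):
1. the rod's foot has entered the upper mouth of a sleeve (((z of push_rod in the frame of left_mouth between -0.12 and -0.006 m and x of push_rod in the frame of left_mouth between -0.012 and 0.012 m and y of push_rod in the frame of left_mouth between -0.012 and 0.012 m) or (z of push_rod in the frame of right_mouth between -0.12 and -0.006 m and x of push_rod in the frame of right_mouth between -0.012 and 0.012 m and y of push_rod in the frame of right_mouth between -0.012 and 0.012 m))), for 0.05 s.
2. the rod, in the sleeve and touching the cartridge, has pushed it at least 28 mm down its sleeve (((z of push_rod in the frame of left_mouth between -0.12 and -0.04 m and x of push_rod in the frame of left_mouth between -0.012 and 0.012 m and y of push_rod in the frame of left_mouth between -0.012 and 0.012 m and contact force between push_rod and cartridge_left above 0.5 N and distance between push_rod and cartridge_left below 0.04 m) or (z of push_rod in the frame of right_mouth between -0.12 and -0.04 m and x of push_rod in the frame of right_mouth between -0.012 and 0.012 m and y of push_rod in the frame of right_mouth between -0.012 and 0.012 m and contact force between push_rod and cartridge_right above 0.5 N and distance between push_rod and cartridge_right below 0.04 m))), for 0.05 s.
At the end, for the whole second after the job is handed in: The unlocked cartridge rests in the catch tray (centre inside its outline, under 45 mm high); the locked one is in its sleeve, within 10 mm of its start; the rod rests in its stand's hole, foot within 8 mm of the floor's centre sideways, 12 mm in all, tilted under 0.2 rad (((x of cartridge_left in the frame of tray_middle between -0.07 and 0.07 m and y of cartridge_left in the frame of tray_middle between -0.062 and 0.062 m and height (world z) of cartridge_left below 0.045 m and linear speed of cartridge_left below 0.02 m/s and z of cartridge_right in the frame of right_mouth between -0.052 and -0.032 m and distance between cartridge_right and right_mouth below 0.055 m) or (x of cartridge_right in the frame of tray_middle between -0.07 and 0.07 m and y of cartridge_right in the frame of tray_middle between -0.062 and 0.062 m and height (world z) of cartridge_right below 0.045 m and linear speed of cartridge_right below 0.02 m/s and z of cartridge_left in the frame of left_mouth between -0.052 and -0.032 m and distance between cartridge_left and left_mouth below 0.055 m)) and horizontal distance between push_rod and stand_floor below 0.008 m and distance between push_rod and stand_floor below 0.012 m and angle between push_rod's own z axis and vertical below 0.2 rad and linear speed of push_rod below 0.02 m/s); the robot touches nothing.
It fails at once if the rod presses a cartridge with more than 40 N (contact force between push_rod and cartridge_left above 40 N or contact force between push_rod and cartridge_right above 40 N).
It fails at once if the rod presses the holder with more than 40 N (contact force between push_rod and holder above 40 N).
It fails at once if the gripper touches a cartridge (contact force between any of the fingers, the arm and cartridge_left above 0.5 N or contact force between any of the fingers, the arm and cartridge_right above 0.5 N).
It fails at once if a bystander is moved more than 25 mm (distance of any of alcohol_bottle, soap_bottle, carton, tape_roll, gauze_pack from where it was at the start of the episode above 0.025 m).
It also fails if it takes over 61 s, if anything falls off the work surface, if the arm or the gripper's body presses on something with over 40 N, if the wrist force passes 120 N, or if a joint passes its speed limit or range.

## Working session

There is one attempt and no reset: what is moved stays moved. The work goes in short steps, Python scripts to look and compute and a tool call to move; the robot and the scene stay as the last step left them, time stands still between calls to the robot, and variables do not carry over. Pictures are saved under pics/ and viewed, at most 10 in all, crops included, and the job is handed in when it is done.

Besides the shell and the picture viewer there is one more tool, called after "Request:" in YAML: its name, and indented under it one key for each argument. jog_arm: Moves the arm, as the interface text tells. Its arguments: {"type":"object","properties":{"motion":{"type":"string"},"squeeze":{"type":"number"}},"required":["motion"]}

```bash
ls; mkdir -p pics
cat > h.py <<'E'
import numpy as np, cv2
from scipy.spatial.transform import Rotation as R
from bench import manip
def snap(n,f):
    p,d=manip.capture(n); cv2.imwrite(f'pics/{f}.png',cv2.cvtColor(p,cv2.COLOR_RGB2BGR)); np.savez(f'pics/{f}.npz',p=p,d=d); return p,d
def pt(n,d,u,v,z=None):
    c=manip.camera_info(n);K=np.array(c['K']);Rm=np.array(c['R']);t=np.array(c['t']).ravel()
    z=d[v,u] if z is None else z
    return Rm.T@(np.linalg.inv(K)@np.array([u,v,1.])*z-t)
def cloud(n,d):
    c=manip.camera_info(n);K=np.array(c['K']);Rm=np.array(c['R']);t=np.array(c['t']).ravel()
    v,u=np.indices(d.shape); r=np.stack([u,v,np.ones_like(u)],-1)@np.linalg.inv(K).T*d[...,None]
    return (r-t)@Rm
E
python3 - <<'E'
from h import *
for n in('top','side'):
    snap(n,n+'0'); c=manip.camera_info(n); print(n,c)
print(manip.read_state())
E
```

```text
pics
top {'K': array([[481.18851066,   0.        , 282.2908401 ],
       [  0.        , 481.18851066, 206.70733117],
       [  0.        ,   0.        ,   1.        ]]), 'R': array([[ 0.01482048, -0.99966982, -0.02099045],
       [-0.9926279 , -0.01218405, -0.12058773],
       [ 0.12029217,  0.02262288, -0.99248073]]), 't': array([ 130.18985223,  535.00594026, 1002.47898281])}
side {'K': array([[487.50760991,   0.        , 278.67791936],
       [  0.        , 487.50760991, 203.94485548],
       [  0.        ,   0.        ,   1.        ]]), 'R': array([[-0.92466027, -0.38047506,  0.01555991],
       [-0.18681896,  0.41765769, -0.88919106],
       [ 0.33181631, -0.82510653, -0.45727142]]), 't': array([513.83056811, 156.42331859, 828.01349714])}
{'clock': 0.1, 'q': array([-1.51650482e+00,  5.28396289e-01,  1.43377924e+00,  9.18052769e-06,
        1.18145212e+00, -1.78500544e-01]), 'joint_vel': array([ 0.00014596, -0.00120555, -0.00478104, -0.00028169, -0.00222712,
       -0.00020414]), 'tau': array([-3.78713567e-04, -4.43304062e+01, -1.78586662e+01, -1.86260227e-04,
        3.86119966e-03, -1.03910540e-05]), 'tool_pos': array([ 144.17884949, -607.46317152,  230.41570511]), 'orientation': array([-1.01527221e-03,  9.93233316e-01,  1.16131587e-01,  6.73873247e-05]), 'ft_force': array([0.37190371, 0.14337276, 0.14780634]), 'wrist_torque': array([-1.99069052e-05, -1.45888963e-02,  3.50496764e-02]), 'grasp_force': 0.0, 'width': 85.56379172121406}
```

View pics/top0.png

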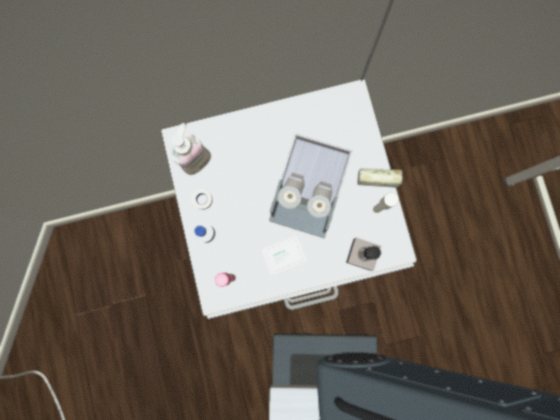

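View pics/side0.png

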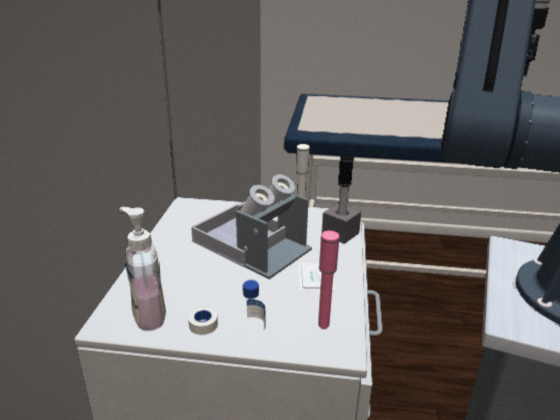

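Top view: the rod look-alikes are a pink one at (222,279), a white one at (390,202) and a black-handled one in the grey stand at (371,254). The description fits the black one. The holder mouths are at (290,197) and (319,206), with the tray above them. I'll check this in a close crop.

Run:
```python
from h import *
p=cv2.imread('pics/top0.png')
cv2.imwrite('pics/c1.png',cv2.resize(p[130:280,260:420],None,fx=5,fy=4*1.0,interpolation=cv2.INTER_CUBIC)[:600])
d=np.load('pics/top0.npz')['d']; c=cloud('top',d)
sub=np.zeros(d.shape,bool); sub[130:280,260:420]=1
# rod top: z~ 171
m=sub&(c[...,2]>150)
n,l,s,ce=cv2.connectedComponentsWithStats(m.astype('uint8'))
for i in range(1,n):
  if s[i,4]>8: print('hi',s[i],ce[i],np.median(c[l==i],0), c[l==i][:,:2].min(0),c[l==i][:,:2].max(0),c[l==i][:,2].max())
m=sub&(c[...,2]>45)&(c[...,2]<58); m[:,:345]=0;m[:235]=0
print('stand',c[m].min(0),c[m].max(0),m.sum(), cv2.minAreaRect(c[m][:,:2].astype('float32')))
m=sub&(c[...,2]>115)&(c[...,2]<170);m[:,345:]=0
n,l,s,ce=cv2.connectedComponentsWithStats(m.astype('uint8'))
for i in range(1,n):
  if s[i,4]>8:
    P=c[l==i];print('m',s[i],ce[i],P.mean(0),P.min(0),P.max(0))
m=sub&(c[...,2]>22)&(c[...,2]<150);m[:,352:]=0
print('holder',cv2.minAreaRect(c[m][:,:2].astype('float32')))
```

```text
hi [383 193  15  14 164] [390.40853659 199.29878049] [534.12508044 -67.68715739 164.15283948] [521.58541335 -81.68647265] [546.53798888 -56.28985458] 168.7357430636444
hi [318 195  10   4  14] [322.42857143 196.5       ] [538.74104211  58.30417759 150.7709585 ] [536.75417226  49.67320042] [542.54080045  66.80215   ] 151.86033145185277
hi [366 245  16  15 182] [373.44505495 252.16483516] [434.69142391 -34.69649955 170.11854867] [408.54197847 -49.21032172] [447.82382932 113.98644777] 1062.1889691837164
stand [401.0285272  -70.23239604  45.28122902] [469.06957254  -1.21474122  57.99165595] 496 ((435.091796875, -35.90458297729492), (56.18858337402344, 56.022796630859375), 72.79694366455078)
m [278 181  24  27 494] [289.96963563 194.86437247] [544.31695146 120.51820878 135.05221787] [520.96633581  98.82116997 115.09573138] [575.08993135 143.74765871 153.4365413 ]
m [307 190  24  27 490] [319.41020408 203.91020408] [527.2552307   63.20811741 135.1261834 ] [503.948709    41.31013952 115.25092496] [557.60007846  87.38819739 151.86033145]
holder ((556.0639038085938, 53.40282440185547), (191.0119171142578, 241.39569091796875), 74.87162017822266)
```

View pics/c1.png

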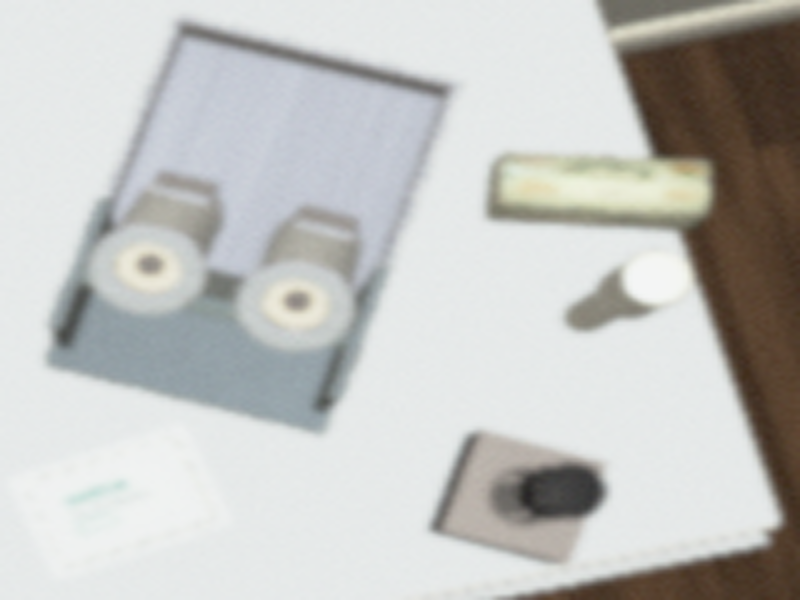

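The crop confirms it: the black-handled rod stands upright in the grey stand, with its handle at crop (563,490). Mouth centres are at crop (150,264) and (297,300). Next I'll refine the mouths with both cameras.

Run:
```python
from h import *
import sys
def ax(yaw): return np.array([-.5*np.cos(yaw),-.5*np.sin(yaw),.8660])
L=np.array([544,120,140.]);Rr=np.array([527,63,140.]);yaw=np.radians(-16.5)
for n in('top','side'):
    d=np.load(f'pics/{n}0.npz')['d'];c=cloud(n,d).reshape(-1,3);c=c[(d.ravel()>0)]
    l,r=L.copy(),Rr.copy();y=yaw
    for it in range(6):
        out=[]
        for m in(l,r):
            a=ax(y);q=c-m;h=q@a;rad=np.linalg.norm(q-h[:,None]*a,axis=1)
            P=c[(abs(h)<4)&(rad<28)]
            ex=np.array([np.cos(y)*.866,np.sin(y)*.866,.5]);ey=np.array([-np.sin(y),np.cos(y),0])
            uv=np.c_[(P-m)@ex,(P-m)@ey].astype('float32')
            (cx,cy),rr=cv2.minEnclosingCircle(uv)
            mid=(uv.min(0)+uv.max(0))/2
            out.append(m+ex*mid[0]+ey*mid[1]+a*np.median((P-m)@a))
        l,r=out;dl=l-r;y=np.arctan2(-dl[0],dl[1])
    print(n,l,r,np.degrees(y),np.linalg.norm(dl),rr,len(P))
    for u,v in ([(289.6,195.6),(319.,204.6)] if n=='top' else [(262,195),(284,185)]):
        p0=pt(n,d,u,v,1e-6);p1=pt(n,d,u,v,1000.);print(' ray z140',p0+(p1-p0)*(140-p0[2])/(p1[2]-p0[2]))
    # rod handle
    Q=c[(c[:,2]>115)&(c[:,2]<178)&(np.hypot(c[:,0]-435,c[:,1]+36)<25)]
    print(' rod',Q.min(0),Q.max(0),Q.mean(0),len(Q))
p=cv2.imread('pics/side0.png')
cv2.imwrite('pics/c2.png',cv2.resize(p[140:280,230:370],None,fx=4.28,fy=4.28,interpolation=cv2.INTER_CUBIC))
```

```text
top [539.61393295 121.82417558 139.85080714] [523.12175818  64.33779915 140.01143683] -16.00757146465811 59.805527381134844 23.259521484375 299
 ray z140 [542.1456529  121.17692026 140.        ]
 ray z140 [525.27811878  64.24840464 140.        ]
 rod [421.99613106 -49.21032172 115.21385429] [447.82382932 -22.90437162 174.74000571] [434.26362034 -33.31663755 162.14244294] 219
side [539.17081731 122.6997974  139.59880419] [522.36654699  65.30042168 139.88023302] -16.317946613763624 59.8092888811459 25.229995727539062 265
 ray z140 [536.83222185 126.87024693 140.        ]
 ray z140 [517.44702054  73.57676042 140.        ]
 rod [421.32870642 -43.7883116  115.01526863] [447.75118151 -19.19683445 172.34513405] [432.59009535 -27.20560627 145.97886911] 419
```

View pics/c2.png

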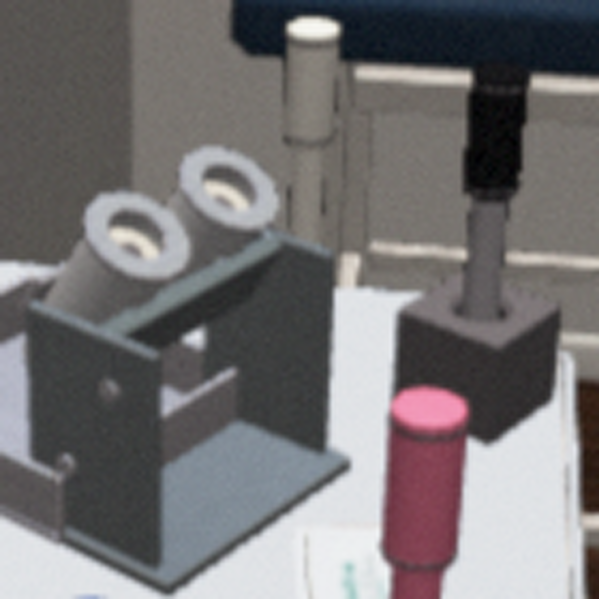

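Side crop: the mouths are at (137,235) and (228,188), and the black rod stands upright in the stand. I'll set the approach above the rod at (435,-36).

```bash
cat >> h.py <<'E'
import json,os
def load():
    if os.path.exists('cmd.json'): j=json.load(open('cmd.json')); return np.array(j['p']),R.from_quat(j['q'])
    return np.array([144.214,-608.111,231.31]),R.from_euler('z',.2328)*R.from_euler('x',np.pi)
def sent(row):  # last row that was jogged
    p,r=load();row=np.array(row);p2=p+r.apply(row[:3]*500);r2=r*R.from_rotvec(row[3:6]*np.pi)
    json.dump(dict(p=list(p2),q=list(r2.as_quat())),open('cmd.json','w'))
def row(pos,rot):
    p,r=load();print('row',np.round(r.inv().apply(np.array(pos)-p)/500,4),np.round((r.inv()*rot).as_rotvec()/np.pi,4))
def err():
    p,r=load();s=manip.read_state();q=s['orientation'];m=R.from_quat([q[1],q[2],q[3],q[0]])
    print('cmd',p.round(1),'meas-cmd',(s['tool_pos']-p).round(2),'rot(tool,deg)',np.degrees((r.inv()*m).as_rotvec()).round(2),'F',s['ft_force'].round(2),'w',s['width'].round(1),'q',s['q'].round(2),'t',s['clock'])
    return s['tool_pos'],m
YAW=np.radians(-16.2)
DOWN=R.from_euler('z',YAW)*R.from_euler('x',np.pi)
TILT=R.from_euler('z',YAW)*R.from_euler('y',-np.pi/6)*R.from_euler('x',np.pi)
AX=-TILT.apply([0,0,1.])
LM=np.array([540.2,121.9,140]);RM=np.array([523.8,64.6,140])
E
python3 - <<'E'
from h import *
err();print(AX);row([435,-36,205],DOWN)
E
```

```text
Traceback (most recent call last):
  File "h.py", line 25, in err
    print('cmd',p.round(1),'meas-cmd',(s['tool_pos']-p).round(2),'rot(tool,deg)',np.degrees((r.inv()*m).as_rotvec()).round(2),'F',s['ft_force'].round(2),'w',s['width'].round(1),'q',s['q'].round(2),'t',s['clock'])
                                                                                                                                                             ^^^^^^^^^^^^^^^^
AttributeError: 'float' object has no attribute 'round'
```

```bash
sed -i "s/s\['width'\].round(1)/round(s['width'],1)/" h.py
python3 - <<'E'
from h import *
err();print(AX);row([435,-36,205],DOWN)
E
```

```text
cmd [ 144.2 -608.1  231.3] meas-cmd [-0.04  0.65 -0.89] rot(tool,deg) [0.11 0.02 0.  ] F [0.37 0.14 0.15] w 85.6 q [-1.52  0.53  1.43  0.    1.18 -0.18] t 0.1
[-0.48014684  0.13949555  0.8660254 ]
row [ 0.8299 -0.9792  0.0526] [-0.     -0.      0.1641]
```

Request:
jog_arm:
  motion: "0.83 -0.979 0.0526 0 0 0.164 0;0.83 -0.979 0.0526 0 0 0.164 0;0.83 -0.979 0.0526 0 0 0.164 0;0.83 -0.979 0.0526 0 0 0.164 0;0.83 -0.979 0.0526 0 0 0.164 0;0.83 -0.979 0.0526 0 0 0.164 0;0.83 -0.979 0.0526 0 0 0.164 0;0.83 -0.979 0.0526 0 0 0.164 0;0.83 -0.979 0.0526 0 0 0.164 0;0.83 -0.979 0.0526 0 0 0.164 0;0.83 -0.979 0.0526 0 0 0.164 0;0.83 -0.979 0.0526 0 0 0.164 0"

```text
clock: 1.3
tool_pos: [416.4, -71.8, 206.7]
orientation: [0.0, 0.99, -0.141, 0.0]
ft_force: [0.9, -0.7, 0.2]
width: 85.4
grasp_force: 0.0
```

Run:
```python
from h import *
rw=np.array([.83,-.979,.0526,0,0,.164]);n=np.linalg.norm(rw[:3])*500;rw[:3]*=600/n;sent(rw)
err();row([435,-36,200],DOWN);row([435,-36,122.5],DOWN)
```

```text
cmd [415.9 -73.7 206.7] meas-cmd [ 0.48  1.95 -0.09] rot(tool,deg) [-0.    0.01  0.01] F [ 0.85 -0.68  0.24] w 85.4 q [-0.44  0.3   1.95 -0.    0.9   1.42] t 1.3
row [ 0.0156 -0.0831  0.0135] [-0.     -0.      0.0001]
row [ 0.0156 -0.0831  0.1685] [-0.     -0.      0.0001]
```

Request:
jog_arm:
  motion: "0.0156 -0.0831 0.0136 0 0 0 0;0.0156 -0.0831 0.0136 0 0 0 0;0.0156 -0.0831 0.0136 0 0 0 0"

```text
clock: 1.6
tool_pos: [434.8, -35.1, 199.6]
orientation: [0.0, 0.99, -0.139, -0.001]
ft_force: [0.2, -0.1, 0.9]
width: 85.4
grasp_force: 0.0
```

Run:
```python
from h import *
sent([.0156,-.0831,.0136,0,0,0])
err();row([435,-36,200],DOWN);row([435,-36,122.5],DOWN)
```

```text
cmd [435.  -36.  199.9] meas-cmd [-0.23  0.93 -0.34] rot(tool,deg) [-0.02 -0.07 -0.19] F [ 0.17 -0.1   0.87] w 85.4 q [-0.34  0.33  1.92 -0.    0.89  1.51] t 1.6
row [-0.      0.     -0.0001] [-0.     -0.      0.0001]
row [-0.      0.      0.1549] [-0.     -0.      0.0001]
```

Request:
jog_arm:
  motion: "0 0 0.08 0 0 0 0;0 0 0.155 0 0 0 0;0 0 0.155 0 0 0 0;0 0 0.155 0 0 0 1;0 0 0.155 0 0 0 1;0 0 0.155 0 0 0 1;0 0 0.155 0 0 0 1;0 0 0.155 0 0 0 1;0 0 0.155 0 0 0 1;0 0 0.155 0 0 0 1"
  squeeze: 80

```text
clock: 2.6
tool_pos: [436.0, -36.3, 124.0]
orientation: [0.0, 0.99, -0.141, 0.002]
ft_force: [-0.3, -0.5, 7.0]
width: 24.7
grasp_force: 77.9
```

Run:
```python
from h import *
sent([0,0,.155,0,0,0])
err();print(manip.read_state()['grasp_force'])
```

```text
cmd [435.  -36.  122.4] meas-cmd [ 1.01 -0.27  1.55] rot(tool,deg) [-0.02  0.19 -0.02] F [-0.3  -0.46  6.96] w 24.7 q [-0.34  0.47  2.   -0.    0.67  1.51] t 2.6
77.88440108299255
```

Request:
jog_arm:
  motion: "0 0 -0.08 0 0 0 1;0 0 -0.16 0 0 0 1;0 0 -0.24 0 0 0 1;0 0 -0.32 0 0 0 1;0 0 -0.34 0 0 0 1;0 0 -0.34 0 0 0 1"

```text
clock: 3.2
tool_pos: [435.7, -36.1, 294.3]
orientation: [0.0, 0.99, -0.141, 0.002]
ft_force: [-0.1, -0.3, -1.2]
width: 24.4
grasp_force: 78.7
```

Run:
```python
from h import *
sent([0,0,-.34,0,0,0])
err();row(RM+AX*158,TILT)
d=snap('side','s1')[1];snap('top','t1')
```

```text
cmd [435.  -36.  292.4] meas-cmd [ 0.74 -0.13  1.83] rot(tool,deg) [-0.02  0.29 -0.02] F [-0.15 -0.34 -1.17] w 24.4 q [-0.34  0.18  1.8   0.    1.15  1.51] t 3.2
row [-0.0435 -0.2428  0.0312] [-0.000e+00  1.667e-01  1.000e-04]
```

Request:
jog_arm:
  motion: "-0.011 -0.061 0.008 0 0.042 0 1;-0.022 -0.121 0.0156 0 0.083 0 1;-0.033 -0.182 0.0234 0 0.125 0 1;-0.0435 -0.2428 0.0312 0 0.1667 0 1;-0.0435 -0.2428 0.0312 0 0.1667 0 1;-0.0435 -0.2428 0.0312 0 0.1667 0 1;-0.0435 -0.2428 0.0312 0 0.1667 0 1"

```text
clock: 4.0
tool_pos: [447.0, 86.7, 275.2]
orientation: [0.037, 0.957, -0.135, 0.254]
ft_force: [0.5, -0.5, -1.2]
width: 24.4
grasp_force: 78.9
```

Run:
```python
from h import *
sent([-.0435,-.2428,.0312,0,.1667,0])
err();
d=snap('side','s2')[1];snap('top','t2')
a=cv2.imread('pics/s2.png')[90:270,190:360];b=cv2.imread('pics/t2.png')[130:310,230:400]
cv2.imwrite('pics/v2.png',cv2.resize(np.hstack([a,b]),None,fx=2.35,fy=2.35,interpolation=cv2.INTER_CUBIC))
```

```text
cmd [448.   86.6 276.8] meas-cmd [-0.99  0.09 -1.63] rot(tool,deg) [-0.05 -0.25 -0.09] F [ 0.47 -0.48 -1.18] w 24.4 q [ 0.06  0.11  2.1  -0.38  0.46  2.21] t 4.0
```

View pics/v2.png

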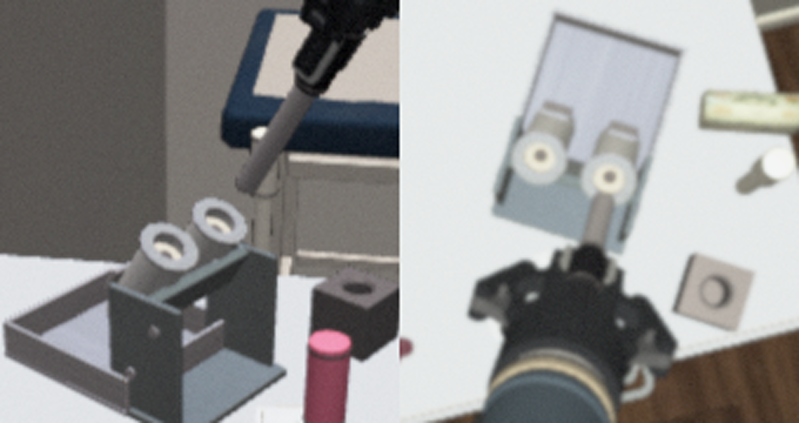

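The rod is in hand, tilted, and its foot is just before the right mouth (side crop (243,187), top crop (603,200)). Now I'll measure the shaft axis relative to the mouth axis.

```bash
cat >> h.py <<'E'
from scipy.optimize import least_squares
def shaft(f,M,lo,hi,names=('top','side')):
    ex=TILT.apply([1,0,0.]);ey=-TILT.apply([0,1.,0])
    for n in names:
        z=np.load(f'pics/{"t" if n=="top" else "s"}{f}.npz');d=z['d'];c=cloud(n,d)[d>0]-M
        P=np.c_[c@ex,c@ey,c@AX]
        P=P[(abs(P[:,0])<20)&(abs(P[:,1])<20)&(P[:,2]>lo-40)&(P[:,2]<hi)]
        print(n,'foot h~',np.percentile(P[P[:,2]>10,2],2).round(1) if (P[:,2]>10).any() else None)
        P=P[P[:,2]>lo]
        g=lambda a:np.hypot(P[:,0]-a[0]-a[2]*(P[:,2]-lo),P[:,1]-a[1]-a[3]*(P[:,2]-lo))-9
        s=least_squares(g,[0,0,0,0],loss='soft_l1');print(' offset x,y at lo',s.x[:2].round(2),'slope deg',np.degrees(s.x[2:]).round(2),len(P),'rms',np.std(g(s.x)).round(2))
E
python3 - <<'E'
from h import *
print(AX,TILT.apply([1,0,0]),TILT.apply([0,1,0]))
p,r=load();print('TCP-in-frame', TILT.inv().apply(manip.read_state()['tool_pos']-RM))
shaft('2',RM,48,125)
E
```

```text
[-0.48014684  0.13949555  0.8660254 ] [ 0.83163873 -0.24161339  0.5       ] [-2.78991106e-01 -9.60293686e-01  8.32667268e-17]
TCP-in-frame [   0.26152805    0.49569559 -157.31012325]
top foot h~ 45.1
 offset x,y at lo [-2.3  -0.92] slope deg [0.23 0.1 ] 173 rms 0.52
side foot h~ 44.7
 offset x,y at lo [-3.57 -0.63] slope deg [ 0.56 -0.1 ] 400 rms 0.99
```

Request:
jog_arm:
  motion: "0.0036 -0.0012 0 0 0 0 1;0.0036 -0.0012 0.03 0 0 0 1;0.0036 -0.0012 0.06 0 0 0 1;0.0036 -0.0012 0.06 0 0 0 1;0.0036 -0.0012 0.06 0 0 0 1"

```text
clock: 4.6
tool_pos: [464.3, 82.0, 251.8]
orientation: [0.037, 0.956, -0.137, 0.256]
ft_force: [-0.3, 0.0, -0.2]
width: 24.2
grasp_force: 78.9
```

Run:
```python
from h import *
sent([.0036,-.0012,.06,0,0,0])
err();print('TCP-in-frame', TILT.inv().apply(manip.read_state()['tool_pos']-RM))
snap('side','s3');snap('top','t3');shaft('3',RM,22,100)
```

```text
cmd [464.   82.6 251.8] meas-cmd [ 0.29 -0.65  0.05] rot(tool,deg) [-0.05 -0.03  0.06] F [-0.35  0.05 -0.25] w 24.2 q [ 0.04  0.18  2.11 -0.44  0.39  2.26] t 4.6
TCP-in-frame [ 2.23986736e+00 -7.73609114e-02 -1.27816111e+02]
top foot h~ 16.5
 offset x,y at lo [0.72 0.03] slope deg [ 0.05 -0.21] 165 rms 0.49
side foot h~ 15.7
 offset x,y at lo [ 0.78 -0.49] slope deg [0.42 0.17] 375 rms 1.01
```

Request:
jog_arm:
  motion: "-0.001 0 0.008 0 0 0 1;-0.001 0 0.014 0 0 0 1;-0.001 0 0.02 0 0 0 1;-0.001 0 0.024 0 0 0 1;-0.001 0 0.028 0 0 0 1;-0.001 0 0.028 0 0 0 1"

```text
clock: 5.3
tool_pos: [470.4, 80.7, 239.1]
orientation: [0.036, 0.956, -0.136, 0.256]
ft_force: [0.6, 0.8, -1.6]
width: 24.1
grasp_force: 78.9
```

```bash
cat >> h.py <<'E'
def st(M):
    s=manip.read_state();print('TCPf',TILT.inv().apply(s['tool_pos']-M).round(2),'Ftool',TILT.inv().apply(s['ft_force']).round(2),'T',s['wrist_torque'].round(2),'t',s['clock'])
E
python3 - <<'E'
from h import *
sent([-.001,0,.028,0,0,0]);err();st(RM)
E
```

```text
cmd [470.3  80.8 239.4] meas-cmd [ 0.03 -0.04 -0.3 ] rot(tool,deg) [-0.01 -0.03 -0.  ] F [ 0.57  0.81 -1.62] w 24.1 q [ 0.03  0.22  2.11 -0.48  0.35  2.3 ] t 5.3
TCPf [   1.21   -0.59 -113.73] Ftool [-0.53 -0.94  1.57] T [0.09 0.28 0.01] t 5.3
```

Request:
jog_arm:
  motion: "0 0 0.004 0 0 0 1;0 0 0.008 0 0 0 1;0 0 0.012 0 0 0 1;0 0 0.016 0 0 0 1;0 0 0.016 0 0 0 1"

```text
clock: 5.8
tool_pos: [474.3, 79.7, 232.5]
orientation: [0.036, 0.956, -0.136, 0.256]
ft_force: [-0.5, 0.4, -0.4]
width: 24.3
grasp_force: 79.4
```

Run:
```python
from h import *
sent([0,0,.016,0,0,0]);err();st(RM)
```

```text
cmd [474.2  79.7 232.5] meas-cmd [0.1  0.03 0.04] rot(tool,deg) [ 0.01  0.02 -0.  ] F [-0.54  0.43 -0.4 ] w 24.3 q [ 0.03  0.24  2.12 -0.5   0.33  2.32] t 5.8
TCPf [   1.42   -0.68 -105.99] Ftool [-0.75 -0.26  0.02] T [0.12 0.3  0.05] t 5.8
```

Still free. Next come 1 mm steps with force readings.

Request:
jog_arm:
  motion: "0 0 0.002 0 0 0 1;0 0 0.004 0 0 0 1;0 0 0.006 0 0 0 1;0 0 0.006 0 0 0 1"

```text
clock: 6.2
tool_pos: [475.5, 79.4, 230.3]
orientation: [0.036, 0.956, -0.136, 0.257]
ft_force: [-2.6, 1.7, 4.0]
width: 24.2
grasp_force: 79.6
```

Run:
```python
from h import *
sent([0,0,.006,0,0,0]);err();st(RM)
```

```text
cmd [475.6  79.2 229.9] meas-cmd [-0.08  0.13  0.42] rot(tool,deg) [ 0.02  0.05 -0.01] F [-2.57  1.75  3.96] w 24.2 q [ 0.03  0.24  2.12 -0.51  0.32  2.33] t 6.2
TCPf [   1.44   -0.72 -103.42] Ftool [-0.58 -0.96 -4.9 ] T [ 0.15  0.35 -0.02] t 6.2
```

Request:
jog_arm:
  motion: "0 0 0.001 0 0 0 1;0 0 0.002 0 0 0 1;0 0 0.003 0 0 0 1;0 0 0.003 0 0 0 1"

```text
clock: 6.6
tool_pos: [476.2, 79.2, 229.1]
orientation: [0.036, 0.956, -0.136, 0.257]
ft_force: [-3.4, 0.7, 6.0]
width: 24.4
grasp_force: 79.6
```

Run:
```python
from h import *
sent([0,0,.003,0,0,0]);err();st(RM)
```

```text
cmd [476.3  79.  228.6] meas-cmd [-0.1   0.14  0.53] rot(tool,deg) [ 0.02  0.06 -0.  ] F [-3.38  0.68  5.95] w 24.4 q [ 0.03  0.24  2.12 -0.52  0.31  2.34] t 6.6
TCPf [   1.47   -0.73 -102.02] Ftool [ 0.01  0.29 -6.87] T [ 0.18  0.4  -0.04] t 6.6
```

Request:
jog_arm:
  motion: "0 0 0.001 0 0 0 1;0 0 0.002 0 0 0 1;0 0 0.003 0 0 0 1;0 0 0.003 0 0 0 1"

```text
clock: 7.0
tool_pos: [476.9, 79.0, 227.8]
orientation: [0.036, 0.956, -0.136, 0.257]
ft_force: [-3.7, 1.3, 6.0]
width: 24.4
grasp_force: 79.6
```

Run:
```python
from h import *
sent([0,0,.003,0,0,0]);err();st(RM)
```

```text
cmd [477.1  78.8 227.3] meas-cmd [-0.15  0.15  0.49] rot(tool,deg) [ 0.02  0.05 -0.01] F [-3.73  1.31  5.96] w 24.4 q [ 0.03  0.25  2.12 -0.52  0.31  2.34] t 7.0
TCPf [   1.41   -0.73 -100.51] Ftool [-0.44 -0.22 -7.14] T [ 0.06  0.38 -0.06] t 7.0
```

Request:
jog_arm:
  motion: "0 0 0.001 0 0 0 1;0 0 0.002 0 0 0 1;0 0 0.003 0 0 0 1;0 0 0.003 0 0 0 1"

```text
clock: 7.4
tool_pos: [477.6, 78.8, 226.4]
orientation: [0.036, 0.956, -0.136, 0.257]
ft_force: [-4.0, 0.1, 6.4]
width: 24.2
grasp_force: 79.6
```

Run:
```python
from h import *
sent([0,0,.003,0,0,0]);err();st(RM)
```

```text
cmd [477.8  78.6 226. ] meas-cmd [-0.16  0.16  0.47] rot(tool,deg) [ 0.02  0.05 -0.01] F [-3.99  0.12  6.41] w 24.2 q [ 0.03  0.25  2.12 -0.53  0.31  2.35] t 7.4
TCPf [  1.38  -0.74 -99.01] Ftool [-0.14  1.   -7.48] T [ 0.14  0.42 -0.03] t 7.4
```

The right one gives: a steady 7 N over 5 mm. I'll keep pushing gently.

Request:
jog_arm:
  motion: "0 0 0.003 0 0 0 1;0 0 0.006 0 0 0 1;0 0 0.009 0 0 0 1;0 0 0.012 0 0 0 1;0 0 0.015 0 0 0 1;0 0 0.018 0 0 0 1;0 0 0.021 0 0 0 1;0 0 0.024 0 0 0 1;0 0 0.024 0 0 0 1"

```text
clock: 8.3
tool_pos: [483.4, 77.1, 215.9]
orientation: [0.036, 0.956, -0.136, 0.257]
ft_force: [-3.7, 2.2, 4.3]
width: 24.2
grasp_force: 79.6
```

Run:
```python
from h import *
sent([0,0,.024,0,0,0]);err();st(RM)
```

```text
cmd [483.5  76.9 215.6] meas-cmd [-0.13  0.13  0.3 ] rot(tool,deg) [ 0.02  0.03 -0.01] F [-3.7   2.16  4.27] w 24.2 q [ 0.02  0.28  2.12 -0.58  0.28  2.39] t 8.3
TCPf [  1.33  -0.71 -86.84] Ftool [-1.46 -1.04 -5.77] T [ 0.12  0.36 -0.01] t 8.3
```

Request:
jog_arm:
  motion: "0 0 0.003 0 0 -0.04 1;0 0 0.006 0 0 -0.08 1;0 0 0.009 0 0 -0.12 1;0 0 0.012 0 0 -0.16 1;0 0 0.015 0 0 -0.16 1;0 0 0.018 0 0 -0.16 1;0 0 0.021 0 0 -0.16 1;0 0 0.024 0 0 -0.16 1;0 0 0.024 0 0 -0.16 1"

```text
clock: 9.2
tool_pos: [489.3, 75.5, 205.5]
orientation: [0.099, 0.96, 0.106, 0.24]
ft_force: [-2.7, 0.7, 4.4]
width: 24.5
grasp_force: 79.8
```

Run:
```python
from h import *
sent([0,0,.024,0,0,-.16]);err();st(RM)
```

```text
cmd [489.3  75.3 205.2] meas-cmd [-0.01  0.19  0.34] rot(tool,deg) [ 0.    0.05 -0.02] F [-2.75  0.71  4.45] w 24.5 q [ 0.02  0.31  2.12 -0.63  0.25  1.95] t 9.2
TCPf [  1.44  -0.81 -74.82] Ftool [-0.23  0.08 -5.27] T [0.12 0.3  0.03] t 9.2
```

Request:
jog_arm:
  motion: "0 0 0.003 0 0 0 1;0 0 0.006 0 0 0 1;0 0 0.009 0 0 0 1;0 0 0.012 0 0 0 1;0 0 0.015 0 0 0 1;0 0 0.018 0 0 0 1;0 0 0.021 0 0 0 1;0 0 0.024 0 0 0 1;0 0 0.027 0 0 0 1;0 0 0.03 0 0 0 1;0 0 0.03 0 0 0 1"

```text
clock: 10.3
tool_pos: [496.5, 73.3, 192.5]
orientation: [0.099, 0.96, 0.106, 0.239]
ft_force: [-2.8, 1.2, 4.1]
width: 23.7
grasp_force: 79.8
```

Run:
```python
from h import *
sent([0,0,.03,0,0,0]);err();st(RM)
```

```text
cmd [496.5  73.2 192.2] meas-cmd [-0.05  0.15  0.27] rot(tool,deg) [ 0.    0.04 -0.02] F [-2.77  1.19  4.13] w 23.7 q [ 0.01  0.35  2.12 -0.72  0.22  2.03] t 10.3
TCPf [  1.38  -0.76 -59.78] Ftool [-0.52 -0.37 -5.07] T [0.13 0.36 0.03] t 10.3
```

Request:
jog_arm:
  motion: "0 0 0.003 0 0 0 1;0 0 0.006 0 0 0 1;0 0 0.009 0 0 0 1;0 0 0.012 0 0 0 1;0 0 0.015 0 0 0 1;0 0 0.018 0 0 0 1;0 0 0.021 0 0 0 1;0 0 0.024 0 0 0 1;0 0 0.027 0 0 0 1;0 0 0.03 0 0 0 1;0 0 0.03 0 0 0 1"

```text
clock: 11.4
tool_pos: [503.8, 71.0, 178.9]
orientation: [0.099, 0.96, 0.106, 0.239]
ft_force: [-0.1, -0.1, 0.2]
width: 24.6
grasp_force: 79.0
```

Run:
```python
from h import *
sent([0,0,.03,0,0,0]);err();st(RM)
```

```text
cmd [503.7  71.1 179.2] meas-cmd [ 0.05 -0.07 -0.28] rot(tool,deg) [ 0.   -0.03 -0.  ] F [-0.11 -0.08  0.22] w 24.6 q [ 0.    0.39  2.12 -0.84  0.19  2.14] t 11.4
TCPf [  1.25  -0.58 -44.23] Ftool [ 0.03  0.11 -0.23] T [0.07 0.38 0.  ] t 11.4
```

Force gone: it slid out. Check the tray.

Run:
```python
from h import *
snap('side','s4');snap('top','t4')
a=cv2.imread('pics/s4.png')[150:300,170:340];b=cv2.imread('pics/t4.png')[120:270,230:400]
cv2.imwrite('pics/v4.png',cv2.resize(np.hstack([a,b]),None,fx=2.35,fy=2.35,interpolation=cv2.INTER_CUBIC))
```

```text
(no output)
```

View pics/v4.png

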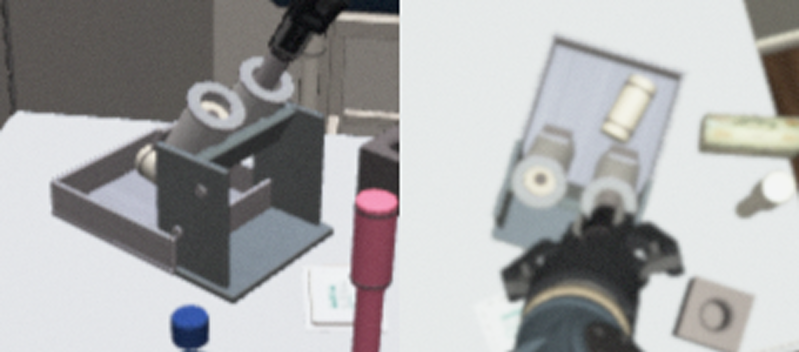

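The cartridge lies in the tray (top crop (628,107)) and the left one is still in place. Withdrawing.

Request:
jog_arm:
  motion: "0 0 -0.03 0 0 0 1;0 0 -0.06 0 0 0 1;0 0 -0.09 0 0 0 1;0 0 -0.12 0 0 0 1;0 0 -0.15 0 0 0 1;0 0 -0.18 0 0 0 1;0 0 -0.21 0 0 0 1;0 0 -0.24 0 0 0 1;0 0 -0.24 0 0 0 1"

```text
clock: 12.4
tool_pos: [445.9, 88.2, 284.7]
orientation: [0.099, 0.96, 0.106, 0.241]
ft_force: [0.6, -0.3, -1.0]
width: 24.1
grasp_force: 78.9
```

Run:
```python
from h import *
sent([0,0,-.24,0,0,0]);err();st(RM)
D2=DOWN*R.from_rotvec([0,0,-.16*np.pi])
row([435,-36,300],D2)
```

```text
cmd [446.1  87.8 283.1] meas-cmd [-0.14  0.34  1.55] rot(tool,deg) [-0.02  0.19  0.01] F [ 0.62 -0.27 -1.04] w 24.1 q [ 0.06  0.09  2.09 -0.37  0.48  1.7 ] t 12.4
TCPf [   1.89   -0.91 -165.96] Ftool [0.06 0.08 1.24] T [0.04 0.36 0.04] t 12.4
row [-0.0665  0.2419 -0.0054] [ 8.030e-02 -1.461e-01  1.000e-04]
```

Request:
jog_arm:
  motion: "-0.017 0.06 -0.0014 0.02 -0.0365 0 1;-0.033 0.121 -0.0027 0.04 -0.073 0 1;-0.05 0.181 -0.004 0.06 -0.11 0 1;-0.0665 0.2419 -0.0054 0.0803 -0.1461 0 1;-0.0665 0.2419 -0.0054 0.0803 -0.1461 0 1;-0.0665 0.2419 -0.0054 0.0803 -0.1461 0 1;-0.0665 0.2419 -0.0054 0.0803 -0.1461 0 1"

```text
clock: 13.1
tool_pos: [433.9, -35.3, 298.9]
orientation: [-0.0, 0.994, 0.11, -0.001]
ft_force: [-0.3, 0.9, -0.4]
width: 24.2
grasp_force: 79.1
```

```bash
cat > m.py <<'E'
from h import *
def vert(f,ctr,lo,hi):
    for n in('top','side'):
        z=np.load(f'pics/{"t" if n=="top" else "s"}{f}.npz');d=z['d'];c=cloud(n,d)[d>0]
        P=c[(np.hypot(c[:,0]-ctr[0],c[:,1]-ctr[1])<22)&(c[:,2]>lo)&(c[:,2]<hi)]
        if len(P)<20: print(n,len(P));continue
        g=lambda a:np.hypot(P[:,0]-a[0]-a[2]*(P[:,2]-lo),P[:,1]-a[1]-a[3]*(P[:,2]-lo))-9
        s=least_squares(g,[*ctr,0,0],loss='soft_l1');print(n,'axis at lo',s.x[:2].round(2),'slope deg',np.degrees(s.x[2:]).round(2),len(P),np.std(g(s.x)).round(2),'zmin',P[:,2].min().round(1))
E
python3 - <<'E'
from m import *
sent([-.0665,.2419,-.0054,.0803,-.1461,0]);err();row([435,-36,200],DOWN*R.from_rotvec([0,0,-.16*np.pi]))
snap('side','s5');snap('top','t5');vert('5',[436,-36],170,290)
for n in('top','side'):
    f='t5' if n=='top' else 's5'
    d=np.load(f'pics/{f}.npz')['d'];c=cloud(n,d)[d>0]
    P=c[(abs(c[:,2]-52)<4)&(np.hypot(c[:,0]-435,c[:,1]+36)<42)]
    print('stand',n,cv2.minAreaRect(P[:,:2].astype('float32')),len(P))
E
```

```text
cmd [435. -36. 300.] meas-cmd [-1.14  0.69 -1.15] rot(tool,deg) [ 0.07 -0.11 -0.  ] F [-0.34  0.89 -0.35] w 24.2 q [-0.34  0.18  1.79 -0.    1.17  1.01] t 13.1
row [-0.     -0.      0.2001] [0.     0.     0.0001]
top 0
side axis at lo [431.89 -36.23] slope deg [0.28 0.24] 557 1.38 zmin 181.9
stand top ((435.3338317871094, -34.78235626220703), (53.582489013671875, 55.6749382019043), 72.34677124023438) 289
stand side ((433.5296630859375, -35.39535903930664), (61.86046600341797, 58.602237701416016), 72.91209411621094) 387
```

Run:
```python
from h import *
err();p,r=load()
for z in(185,150,130):row([436.8,-36.2,z],r)
```

```text
cmd [435. -36. 300.] meas-cmd [-1.3   1.3  -0.72] rot(tool,deg) [ 0.05 -0.08 -0.09] F [0.5  0.17 0.15] w 24.1 q [-0.34  0.18  1.79 -0.    1.17  1.01] t 13.2
row [0.0034 0.0011 0.2301] [0. 0. 0.]
row [0.0034 0.0011 0.3001] [0. 0. 0.]
row [0.0034 0.0011 0.3401] [0. 0. 0.]
```

Request:
jog_arm:
  motion: "0.0034 0.0025 0.08 0 0 0 1;0.0034 0.0025 0.16 0 0 0 1;0.0034 0.0025 0.23 0 0 0 1;0.0034 0.0025 0.23 0 0 0 1;0.0034 0.0025 0.23 0 0 0 1"

```text
clock: 13.7
tool_pos: [436.6, -36.0, 185.3]
orientation: [-0.0, 0.994, 0.111, -0.0]
ft_force: [0.6, 1.3, -1.2]
width: 24.7
grasp_force: 79.2
```

Run:
```python
from m import *
sent([.0034,.0025,.23,0,0,0]);err()
snap('side','s6');snap('top','t6');vert('6',[435,-36],75,165)
a=cv2.imread('pics/s6.png')[140:260,290:400];b=cv2.imread('pics/t6.png')[190:310,320:430]
cv2.imwrite('pics/v6.png',cv2.resize(np.hstack([a,b]),None,fx=3.6,fy=3.6,interpolation=cv2.INTER_CUBIC))
```

```text
cmd [436.9 -36.9 185. ] meas-cmd [-0.35  0.86  0.27] rot(tool,deg) [ 0.03 -0.04 -0.09] F [ 0.63  1.29 -1.16] w 24.7 q [-0.34  0.35  1.93 -0.    0.85  1.01] t 13.7
top 0
side axis at lo [434.94 -36.58] slope deg [ 0.12 -0.16] 390 1.17 zmin 75.3
```

View pics/v6.png

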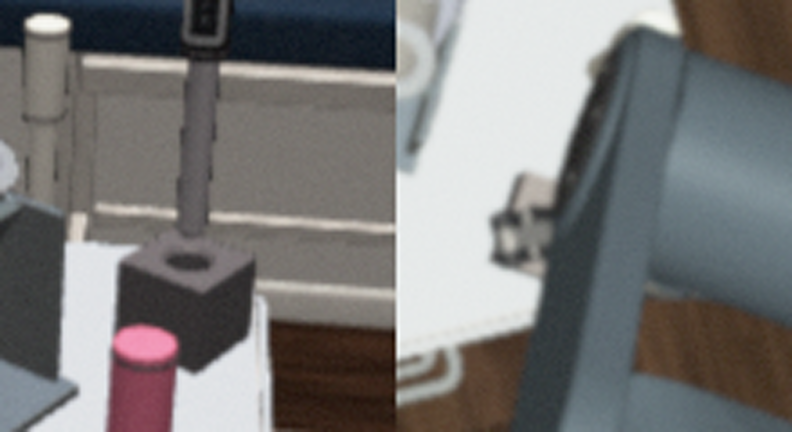

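The rod is over the hole in the side view (foot (193,235), hole (188,262)), about 1 mm to the right. I'll nudge it and lower slowly.

Request:
jog_arm:
  motion: "0.002 -0.0012 0 0 0 0 1;0.002 -0.0012 0.02 0 0 0 1;0.002 -0.0012 0.04 0 0 0 1;0.002 -0.0012 0.05 0 0 0 1;0.002 -0.0012 0.06 0 0 0 1;0.002 -0.0012 0.06 0 0 0 1"

```text
clock: 14.4
tool_pos: [437.2, -35.9, 154.1]
orientation: [-0.0, 0.994, 0.11, -0.001]
ft_force: [0.2, -0.3, -0.8]
width: 24.3
grasp_force: 79.2
```

Run:
```python
from m import *
sent([.002,-.0012,.06,0,0,0]);err()
```

```text
cmd [437.8 -36.1 155. ] meas-cmd [-0.57  0.11 -0.89] rot(tool,deg) [ 0.06 -0.1   0.01] F [ 0.17 -0.25 -0.81] w 24.3 q [-0.34  0.41  1.96 -0.    0.77  1.01] t 14.4
```

In the hole, no contact force. On down to just above the floor.

Request:
jog_arm:
  motion: "0 0 0.015 0 0 0 1;0 0 0.03 0 0 0 1;0 0 0.045 0 0 0 1;0 0 0.055 0 0 0 1;0 0 0.059 0 0 0 1;0 0 0.059 0 0 0 1"

```text
clock: 15.0
tool_pos: [437.6, -36.0, 125.1]
orientation: [-0.0, 0.994, 0.11, -0.0]
ft_force: [-0.2, 0.3, -1.1]
width: 24.5
grasp_force: 79.2
```

Run:
```python
from m import *
sent([0,0,.059,0,0,0]);err()
```

```text
cmd [437.8 -36.1 125.5] meas-cmd [-0.18  0.07 -0.38] rot(tool,deg) [ 0.03 -0.04  0.  ] F [-0.22  0.32 -1.13] w 24.5 q [-0.34  0.47  1.99 -0.    0.68  1.01] t 15.0
```

Request:
jog_arm:
  motion: "0 0 0.002 0 0 0 1;0 0 0.004 0 0 0 1;0 0 0.004 0 0 0 1"

```text
clock: 15.3
tool_pos: [438.1, -36.2, 124.0]
orientation: [0.0, 0.994, 0.11, 0.0]
ft_force: [-0.6, -0.9, 2.1]
width: 24.5
grasp_force: 79.6
```

Run:
```python
from m import *
sent([0,0,.004,0,0,0]);err()
```

```text
cmd [437.8 -36.1 123.5] meas-cmd [ 0.36 -0.09  0.52] rot(tool,deg) [-0.03  0.05 -0.  ] F [-0.6  -0.92  2.13] w 24.5 q [-0.34  0.47  1.99 -0.    0.68  1.01] t 15.3
```

Floor touched lightly. Open, wait, then rise.

Request:
jog_arm:
  motion: "0 0 0 0 0 0 0.65;0 0 0 0 0 0 0.5;0 0 0 0 0 0 0.2;0 0 0 0 0 0 0;0 0 0 0 0 0 0;0 0 0 0 0 0 0;0 0 -0.04 0 0 0 0;0 0 -0.1 0 0 0 0;0 0 -0.18 0 0 0 0;0 0 -0.26 0 0 0 0;0 0 -0.3 0 0 0 0;0 0 -0.3 0 0 0 0"

```text
clock: 16.5
tool_pos: [439.7, -36.7, 276.6]
orientation: [0.002, 0.994, 0.11, 0.004]
ft_force: [-0.0, 0.4, -0.4]
width: 85.5
grasp_force: 0.0
```

Run:
```python
from m import *
sent([0,0,-.3,0,0,0]);err()
snap('side','s7');snap('top','t7')
a=cv2.imread('pics/s7.png')[130:300,170:390];b=cv2.imread('pics/t7.png')[120:290,230:450]
cv2.imwrite('pics/v7.png',cv2.resize(np.hstack([a,b]),None,fx=1.8,fy=1.8,interpolation=cv2.INTER_CUBIC))
```

```text
cmd [437.8 -36.1 273.5] meas-cmd [ 1.92 -0.6   3.06] rot(tool,deg) [-0.24  0.38 -0.01] F [-0.02  0.45 -0.45] w 85.5 q [-0.34  0.21  1.82 -0.    1.1   1.01] t 16.5
```

View pics/v7.png

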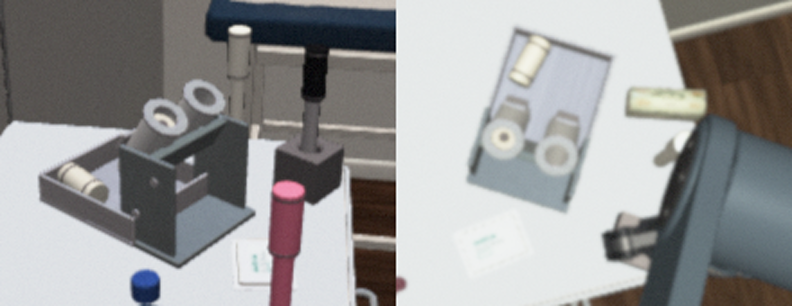

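The rod stands upright in its stand ((315,95)), the right cartridge lies in the tray ((82,182); top (530,60)), the left one is in its sleeve, and the gripper is clear.

Run:
```python
from h import *
def tp(f):
    z=np.load(f'pics/{f}.npz');return z['p'].astype(int)
p,_=snap('top','t8');print(np.abs(p.astype(int)-tp('t7'))[120:200,285:345].mean())
print(manip.hand_in())
```

```text
1.1978472222222223
the job is handed in; nothing more can be done
None
```

The right cartridge was the loose one: it slid at about 7 N and now lies in the catch tray. I left the left one untouched in its sleeve, put the rod back upright in its stand, let go, and handed the job in at about 17 s; no verdict came back.

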